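Sort two wooden screws by thread pitch in notched gauges

ROBOT

A 6-joint arm with a two-finger parallel gripper is mounted at the origin on the work surface. World frame = base frame: x ahead of the robot, y to its left, z up, the work surface at z = 0. Lengths are in mm, angles in rad, forces in N, time in s.
With the tool pointing down it reaches from about 350 to 775 mm from the base axis. Payload 7.3 kg.
Tool frame: the origin (TCP) lies between the finger pads; the fingertips stand 22 mm ahead of it and the grasp point (between the pads) lies 3 mm ahead of it (nose_length is the distance from the TCP to the fingertips, in mm); z points along the fingers, y is the direction in which the jaws open and shut (so a half turn about z gives the same grasp; the last joint's range is limited). The gripper opens to 92 mm and grips with 3 to 60 N. Pads are 19 mm wide; open, the fingers measure 130 mm over their backs; the gripper's body (75 mm by 190 mm) begins 47 mm behind the grasp point.
Start: joints at [1.073, 0.342, 1.524, -0, 1.275, -0.146], TCP at [180.894, 492.869, 248.741] pointing down, gripper open.
Joint ranges: [-2.53, 2.53], [-0.77, 2.02], [0.04, 2.7], [-1, 4.14], [0.28, 2.66], [-3.11, 3.11]. Speed limits (rad/s): [2.57, 2.57, 3.14, 3.14, 3.14, 3.14].

INTERFACE

Orientations are given as [roll, pitch, yaw] about the fixed x, y, z axes, in that order (R = Rz(yaw) Ry(pitch) Rx(roll)).
In Python, from plant import get_obs, capture, close_job, nose_length gives the robot as it stands.
- The arm moves only by the tool step_arm, never from a script. Its argument "increments" is text: rows parted by semicolons, each of 7 numbers parted by spaces: the turn, a rotation vector about the tool's x, y, z in rad, then the shift along the tool's x, y, z in mm, then the opening, from -1 (shut) to 1 (fully open). A call has 1 to 20 rows; each row is the pose to reach, as a shift and turn from the pose commanded when the call began, along the tool's axes at that moment; what a row does not reach only later rows make up. A row lasts 1/8 s, in which the tool goes at most 62.5 mm and 10.7 degrees, less where a joint would pass 70% of its speed; a pose out of reach is approached as far as the arm can. A call with a gripper value outside its range is refused whole. The fingers move at their own pace and stop on an object; the grip force is fixed at half the most. Time passes only in rows, so rows that repeat a pose let the fingers close. It gives the time, the measured TCP pose, the force and the opening at its end, in the units of the state.
- get_obs(): the state, without advancing time (a new reading comes with each control period).
- capture(name): name is "side" or "top"; returns a dict with "frame" (420x560x3 uint8, red, green, blue), "K" (3x3 intrinsics, pixels), "extrinsics" (4x4, takes a point from world to camera coordinates). Camera axes: x right, y down, z forward; pixel columns grow to the right and rows downward; lengths in mm; the calibration is good to about 2 mm. A picture is of the moment at which its call begins. There is no depth.
- close_job(): hands the job in, once; it reports no verdict.
The state is a dict: "time": time; "joint_positions": joint angles; "dq": joint speeds; "tau": joint torques, N m; "tool_pos": TCP position; "tcp_rot": TCP orientation; "contact_force": force on the tool from outside, world axes, zero at the start; "moment": the same for the moment, N m; "grip_width": finger opening in mm.
Only numpy, scipy, OpenCV 4.12 (cv2) and the standard library are available. Lean on these libraries where they do the work, as an engineer would, in place of code of your own. Each camera call takes 0.05 s, during which the arm holds its last target.

TASK

Two double-ended wooden joining screws from a knock-down bed lie loose on the sideboard: one has a coarse thread (few, widely spaced ridges), the other a fine one (many close ridges). Sort them by thread pitch: lower each gently, without dropping it or pressing hard, into the gauge whose teeth match its thread, centred end to end, so that its ridges sink fully between the teeth, and let go. Do not disturb the bowl, tumbler, hairbrush or drink bottle.

Things in the scene. Friction and masses are not known exactly. Their poses are not given: they have to be found in the camera images.
- coarse_screw_center (a point): Pale wooden double-ended screw, 172 mm long, lying level, about 90 g. Square grip in the middle, 40 mm long, 36 x 36 mm; either side a 22 mm round core with ring-shaped thread ridges of 34 mm diameter: 3 per side, 22 mm apart, first at 30 mm from the centre (12 mm wide at root, 5 at crest). Both halves alike. Point: its very centre, on the axis, 18 mm up as it lies; x along the screw.
- fine_screw_center (a point): Pale wooden double-ended screw, 172 mm long, lying level, about 90 g. Square grip in the middle, 40 mm long, 36 x 36 mm; either side a 22 mm round core with ring-shaped thread ridges of 34 mm diameter: 5 per side, 12 mm apart, first at 30 mm from the centre (6.5 mm wide at root, 2 at crest). Both halves alike. Point: its very centre, on the axis, 18 mm up as it lies; x along the screw.
- coarse_gauge_seat (a point): Seat of the coarse gauge: where the centre of the matching screw lies when seated, mid-gauge, 38 mm above the sideboard; x along the gauge, y across, z up. The screw sinks till its core rests in the V-shaped tops of the teeth, a tooth in each gap between ridges. Out of step by over 5 mm, or the wrong screw, it rides about 8 mm high.
- fine_gauge_seat (a point): Seat of the fine gauge: where the centre of the matching screw lies when seated, mid-gauge, 38 mm above the sideboard; x along the gauge, y across, z up. The screw sinks till its core rests in the V-shaped tops of the teeth, a tooth in each gap between ridges. Out of step by over 3 mm, or the wrong screw, it rides about 8 mm high.
- coarse_screw: The coarse screw as a body; origin under its centre, on its lower side, 18 mm below the axis.
- fine_screw: The fine screw as a body; origin under its centre, on its lower side, 18 mm below the axis.
- coarse_gauge: Fixed gauge: dark wooden base 180 x 66 x 10 mm with aluminium teeth standing across it in two groups, one towards each end: 2 a group, 6 mm thick, at 41 and 63 mm from the middle. Each tooth has a 90 degree V on top, its tips 44 mm above the sideboard. The middle 60 mm of the base is bare: room for fingers. Origin at the middle of its underside; x along the gauge.
- fine_gauge: Fixed gauge: dark wooden base 180 x 66 x 10 mm with aluminium teeth standing across it in two groups, one towards each end: 4 a group, 3 mm thick, at 36, 48, 60 and 72 mm from the middle. Each tooth has a 90 degree V on top, its tips 44 mm above the sideboard. The middle 60 mm of the base is bare: room for fingers. Origin at the middle of its underside; x along the gauge.
- bowl_mid (a point): White porcelain bowl, 130 mm across, 55 mm high, standing upright; this point is half-way up on its axis. Bystander.
- tumbler_mid (a point): Glass tumbler standing upside down, 74 mm across at the foot, 95 mm high; this point is half-way up on its axis. Bystander.
- hairbrush_mid (a point): Black plastic hairbrush lying bristles down, about 200 mm long, 60 mm wide at the head, 34 mm high; this point is near its middle, 20 mm up; x points to the head. Bystander.
- bottle_mid (a point): Capped silver aluminium drink bottle, 66 mm across, 200 mm high, standing; this point is half-way up on its axis. Bystander.
Things that resemble listed ones, but are neither listed nor needed, are in the scene too. What is shaped like the fine_gauge but blue or yellow is not meant.

How it is judged:
By the outcome, as a careful person would: the job done as asked, in the order asked, and still so for the second after the job is handed in, with the robot touching nothing.
It also fails if it takes over 64 s, if anything falls off the work surface, if the arm or the gripper's body presses on something with over 40 N, if the wrist force passes 120 N, or if a joint passes its speed limit or range.

## Working session

There is one attempt and no reset: what is moved stays moved. The work goes in short steps, Python scripts to look and compute and a tool call to move; the robot and the scene stay as the last step left them, time stands still between calls to the robot, and variables do not carry over. Pictures are saved under pics/ and viewed, and the job is handed in when it is done.

Besides the shell and the picture viewer there is one more tool, called after ">>>" as name(argument=value, ...), one argument or row to a line, values as JSON. step_arm: Moves the arm, as the interface text tells. Its arguments: {"type":"object","properties":{"increments":{"type":"string"}},"required":["increments"]}

```bash
mkdir -p pics; ls
python3 - <<'E'
from plant import *
import cv2,pickle
print(get_obs(),nose_length if not callable(nose_length) else nose_length())
for n in("side","top"):
    c=capture(n); cv2.imwrite(f"pics/{n}0.png",c["frame"][:,:,::-1]); pickle.dump(c,open(n+"0.pkl","wb")); print(n,c["K"],c["extrinsics"])
E
```

```text
pics
{'time': 0.0, 'joint_positions': array([ 1.07303248e+00,  3.42764603e-01,  1.52500021e+00, -4.48738241e-06,
        1.27538658e+00, -1.46025016e-01]), 'dq': array([-0.00162959, -0.00088902, -0.0021801 ,  0.00188374, -0.00097763,
        0.00038957]), 'tau': array([ 3.42986618e-05, -4.31252110e+01, -2.44215310e+01,  7.17959111e-02,
        5.61997353e-02, -1.65405140e-04]), 'tool_pos': array([180.6965486 , 492.53809437, 248.02906248]), 'tcp_rot': array([-3.14004988e+00, -2.22560855e-04,  2.78985496e+00]), 'contact_force': array([-0.04409197, -0.34068841, -0.20140562]), 'moment': array([ 0.00758732, -0.05548349, -0.02124291]), 'grip_width': 91.66581978533033} 22.0
side [[481.68832098   0.         284.87717607]
 [  0.         481.68832098 220.2041849 ]
 [  0.           0.           1.        ]] [[ 6.90410398e-01 -7.23084052e-01 -2.19758283e-02 -3.68379637e+02]
 [-3.95390433e-01 -3.51736751e-01 -8.48497297e-01  2.92434494e+02]
 [ 6.05805157e-01  5.94500389e-01 -5.28743226e-01  1.41970750e+03]
 [ 0.00000000e+00  0.00000000e+00  0.00000000e+00  1.00000000e+00]]
top [[406.53127828   0.         278.55764017]
 [  0.         406.53127828 209.22553311]
 [  0.           0.           1.        ]] [[ 1.80451159e-02 -9.99499442e-01 -2.59853470e-02 -5.21296454e+00]
 [-9.84810451e-01 -1.32789689e-02 -1.73124364e-01  5.24058871e+02]
 [ 1.72692647e-01  2.87146905e-02 -9.84557117e-01  1.10112941e+03]
 [ 0.00000000e+00  0.00000000e+00  0.00000000e+00  1.00000000e+00]]
```

View pics/side0.png

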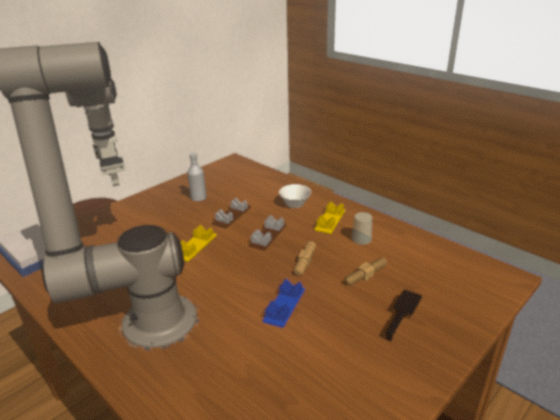

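View pics/top0.png

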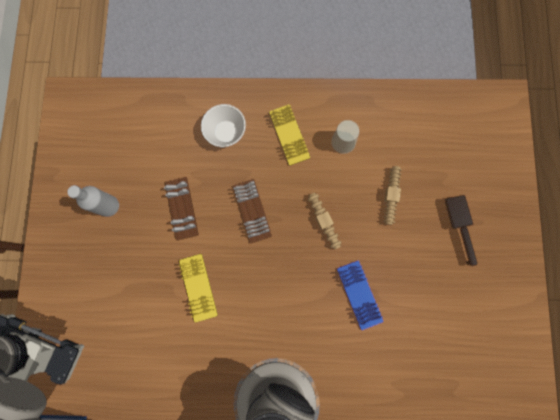

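The top view shows dark gauges near (181,208) and (252,211) and screws near (324,221) and (393,195). The rest are decoys (blue, yellow) and bystanders. I'll zoom in.

Run:
```python
import cv2,numpy as np
a=cv2.imread("pics/top0.png")
c=[a[170:250,150:285],a[155:255,295:415]]
cv2.imwrite("pics/z1.png",np.vstack([cv2.resize(c[0],(790,290+178-0),interpolation=cv2.INTER_CUBIC)]))
cv2.imwrite("pics/z2.png",cv2.resize(c[1],(720,600),interpolation=cv2.INTER_CUBIC))
```

```text
(no output)
```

View pics/z1.png

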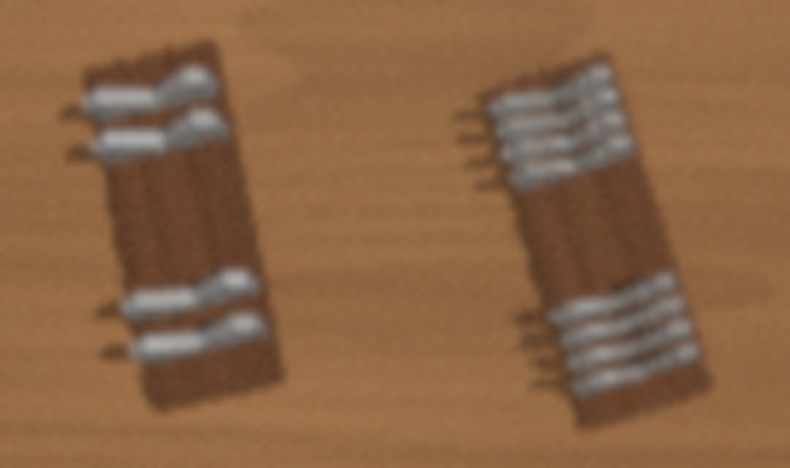

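View pics/z2.png

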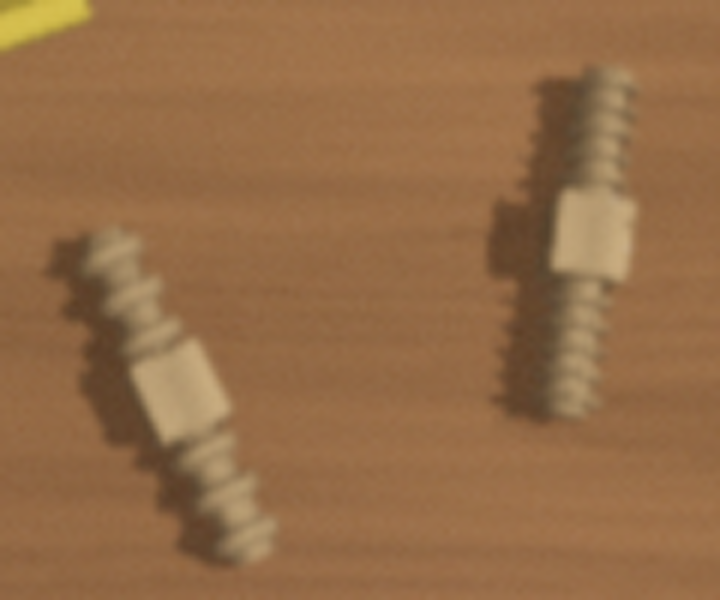

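```bash
cat > h.py <<'E'
import numpy as np,cv2,pickle
def load(n): return pickle.load(open(n+".pkl","rb"))
def ray(c,u,z):
    K,E=c["K"],c["extrinsics"];R=E[:3,:3];t=E[:3,3];o=-R.T@t
    u=np.atleast_2d(u).astype(float)
    d=(R.T@(np.linalg.inv(K)@np.c_[u,np.ones(len(u))].T)).T
    s=(z-o[2])/d[:,2]
    return (o+d*s[:,None])[:,:3]
def proj(c,p):
    E=c["extrinsics"];q=np.atleast_2d(p)@E[:3,:3].T+E[:3,3];q=q@c["K"].T
    return q[:,:2]/q[:,2:]
def blobs(mask,roi):
    m=np.zeros_like(mask);x0,y0,x1,y1=roi;m[y0:y1,x0:x1]=mask[y0:y1,x0:x1]
    n,l,s,_=cv2.connectedComponentsWithStats(m)
    i=1+np.argmax(s[1:,4]);return (l==i).astype(np.uint8)
E
python3 - <<'E'
from h import *
c=load("top0");f=c["frame"];hsv=cv2.cvtColor(f,cv2.COLOR_RGB2HSV)
for p in [(393,195),(324,221),(370,210),(181,200),(252,205),(240,240),(314,207),(392,215),(385,200),(184,188)]: print(p,f[p[1],p[0]],hsv[p[1],p[0]])
E=c["extrinsics"];print(-E[:3,:3].T@E[:3,3])
E=load("side0")["extrinsics"];print(-E[:3,:3].T@E[:3,3])
E
```

```text
(393, 195) [181 153 112] [ 18  97 181]
(324, 221) [182 154 114] [ 18  95 182]
(370, 210) [149 107  70] [ 14 135 149]
(181, 200) [103  66  45] [ 11 144 103]
(252, 205) [104  66  42] [ 12 152 104]
(240, 240) [152 108  70] [ 14 138 152]
(314, 207) [120  97  69] [ 16 108 120]
(392, 215) [174 145 106] [ 17 100 174]
(385, 200) [91 72 50] [ 16 115  91]
(184, 188) [123 103  91] [ 11  66 123]
[ 326.03576856  -29.86998394 1174.71669895]
[ -490.10719073 -1007.52614059   990.69515266]
```

```bash
cat > m.py <<'E'
from h import *
import sys
def screw(c,roi,vt=118,z=18,dbg=None):
    hsv=cv2.cvtColor(c["frame"],cv2.COLOR_RGB2HSV)
    m=((hsv[...,1]<120)&(hsv[...,2]>vt)&(hsv[...,0]>=14)).astype(np.uint8)
    b=blobs(m,roi);ys,xs=np.nonzero(b)
    P=ray(c,np.c_[xs,ys],z)[:,:2]
    mu=P.mean(0);w,v=np.linalg.eigh(np.cov((P-mu).T));ax=v[:,1]*np.sign(v[0,1])
    s=(P-mu)@ax;n=(P-mu)@np.array([-ax[1],ax[0]])
    mid=mu+ax*(s.max()+s.min())/2
    # grip square: bright top face
    g=cv2.morphologyEx(b*255,cv2.MORPH_OPEN,np.ones((3,3)))
    return mu,mid,np.arctan2(ax[1],ax[0]),s.max()-s.min(),np.ptp(n),b
if __name__=="__main__":
    c=load("top0");out=c["frame"][:,:,::-1].copy()
    for nm,roi in(("coarse",(300,185,345,255)),("fine",(380,158,405,232))):
        mu,mid,a,L,W,b=screw(c,roi)
        print(nm,mu,mid,a,L,W)
        hsv=cv2.cvtColor(c["frame"],cv2.COLOR_RGB2HSV)
        t=cv2.morphologyEx(((hsv[...,2]>168)&(b>0)).astype(np.uint8),cv2.MORPH_OPEN,np.ones((7,7)))
        ys,xs=np.nonzero(t);r=cv2.minAreaRect(np.c_[xs,ys].astype(np.float32));
        print(" grip",len(xs),r,ray(c,[np.mean(xs),np.mean(ys)],36), np.sqrt(len(xs))*1140/406)
        out[b>0]=(255,0,0);out[t>0]=(0,255,0)
    for nm,roi in(("cg",(155,170,205,250)),("fg",(228,172,278,250))):
        f=c["frame"].astype(int);hsv=cv2.cvtColor(c["frame"],cv2.COLOR_RGB2HSV)
        m=((hsv[...,2]<126)|(hsv[...,1]<105)).astype(np.uint8)
        b=blobs(m,roi);b=cv2.morphologyEx(b,cv2.MORPH_OPEN,np.ones((9,9)))
        cn=max(cv2.findContours(b,0,2)[0],key=cv2.contourArea);r=cv2.minAreaRect(cn);box=cv2.boxPoints(r)
        P=ray(c,box,10)[:,:2];print(nm,P.round(1).tolist(),P.mean(0))
        for i in range(2): print("  side",np.linalg.norm(P[i]-P[i+1]),np.arctan2(*(P[i]-P[i+1])[::-1]))
        cv2.drawContours(out,[cn],-1,(0,255,255),1)
    cv2.imwrite("pics/dbg.png",cv2.resize(out[150:260,150:415],(800,332),interpolation=cv2.INTER_NEAREST))
E
python3 m.py
```

```text
coarse [ 498.40128573 -129.61654555] [ 499.40146902 -129.14025494] 0.4444296821174098 173.6334914597228 37.83611955963876
 grip 144 ((325.0, 220.0), (12.0, 12.0), 90.0) [[ 496.89167271 -128.27477088   36.        ]] 33.69458128078818
fine [ 575.42376758 -327.02367013] [ 576.17016407 -327.14089488] -0.15578173249947402 174.1814602535463 38.95758662375177
 grip 149 ((393.5, 193.0), (12.0, 11.0), 90.0) [[ 576.31719835 -322.90194334   36.        ]] 34.27456502940005
cg [[610.3, 351.0], [626.1, 278.4], [451.3, 234.0], [435.9, 304.8]] [530.90697622 292.05833226]
  side 74.38416839532367 1.7858405473355554
  side 180.37031296103046 0.24825739334171887
fg [[598.0, 154.0], [622.7, 77.4], [450.3, 21.9], [426.5, 96.6]] [524.38860645  87.46946494]
  side 80.46422806034904 1.882596753171942
  side 181.12662689276348 0.31114791753610316
```

View pics/dbg.png

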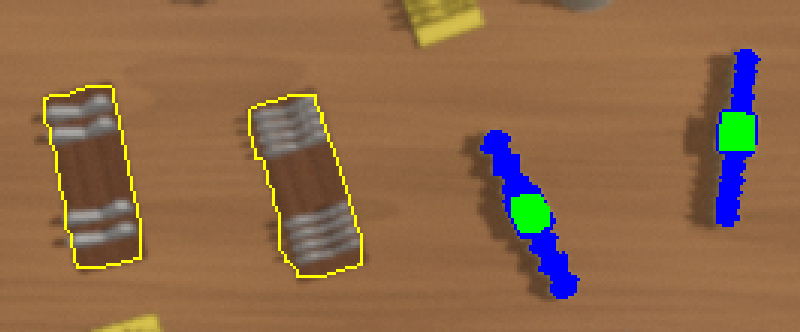

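```bash
cat > g.py <<'E'
from h import *
def rect(c,x,y,a,z,hx,hy,s=1.0):
    X,Y=np.meshgrid(np.arange(-hx,hx+.1,s),np.arange(-hy,hy+.1,s))
    ca,sa=np.cos(a),np.sin(a)
    P=np.c_[(x+ca*X-sa*Y).ravel(),(y+sa*X+ca*Y).ravel(),np.full(X.size,z)]
    uv=proj(c,P).astype(np.float32).reshape(*X.shape,2)
    return cv2.remap(c["frame"],uv[...,0],uv[...,1],cv2.INTER_LINEAR)
if __name__=="__main__":
    rows=[]
    for cam in("top0","side0"):
        c=load(cam);r=[]
        for x,y,a in((531,289,.248),(525,84,.312)):
            im=rect(c,x,y,a,10,110,60,.5);r.append(cv2.resize(im[::-1],(400,220)))
        rows.append(np.hstack(r))
    cv2.imwrite("pics/rect.png",np.vstack(rows)[:,:,::-1])
E
python3 g.py
```

```text
(no output)
```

View pics/rect.png

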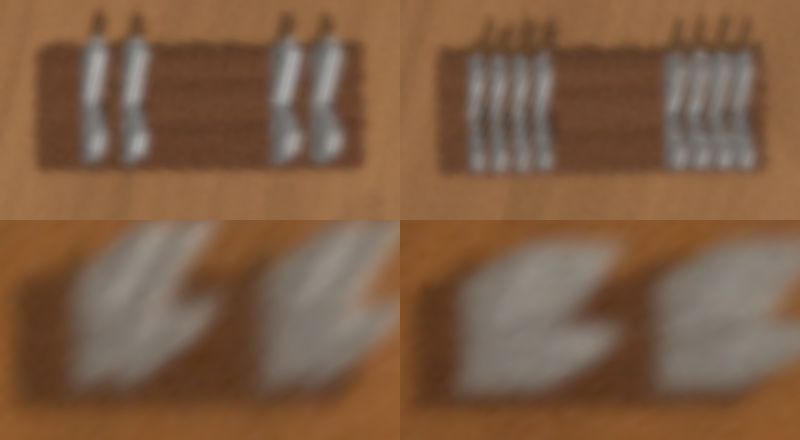

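The rectified views show the bases as clean rectangles. I'll measure their edges to sub-pixel.

```bash
cat > g2.py <<'E'
from g import *
def edge(pr,pos,lo,hi,sgn):
    # half-level crossing in window [lo,hi]
    k=(pos>=lo)&(pos<=hi);p=pr[k];q=pos[k]
    h=(np.percentile(p,10)+np.percentile(p,90))/2
    b=p<h;i=np.nonzero(b[1:]!=b[:-1])[0]
    i=i[0] if sgn<0 else i[-1]
    return q[i]+(h-p[i])/(p[i+1]-p[i])*(q[i+1]-q[i])
def fit(c,x,y,a):
  for it in range(3):
    s=.5;im=rect(c,x,y,a,10,110,60,s).astype(float)[...,0]
    X=np.arange(-110,110.1,s);Y=np.arange(-60,60.1,s)
    cols=[(-87,-80),(-26,-10),(-10,10),(10,26)]
    n=[];f=[];xc=[]
    for lo,hi in cols:
        pr=im[:,(X>=lo)&(X<=hi)].mean(1)
        n.append(edge(pr,Y,-48,-20,-1));f.append(edge(pr,Y,20,48,1));xc.append((lo+hi)/2)
    rows=[(-26,-13),(-13,0),(0,13),(13,26)];l=[];r=[];yc=[]
    for lo,hi in rows:
        pr=im[(Y>=lo)&(Y<=hi)].mean(0)
        l.append(edge(pr,X,-105,-80,-1));r.append(edge(pr,X,82,105,1));yc.append((lo+hi)/2)
    sn=np.polyfit(xc,n,1)[0];sf=np.polyfit(xc,f,1)[0]
    dx=(np.mean(l)+np.mean(r))/2;dy=(np.mean(n)+np.mean(f))/2-np.mean(xc)*(sn+sf)/2
    x,y=x+np.cos(a)*dx-np.sin(a)*dy,y+np.sin(a)*dx+np.cos(a)*dy
    print(np.round([x,y,a,sn,sf,-np.polyfit(yc,l,1)[0],-np.polyfit(yc,r,1)[0],np.mean(r)-np.mean(l),np.mean(f)-np.mean(n)],4))
    a+=(sn+sf)/2
  return x,y,a
if __name__=="__main__":
    c=load("top0")
    for g in((531,289,.248),(525,84,.312)): print(fit(c,*g))
E
python3 g2.py
```

```text
[ 5.304570e+02  2.908201e+02  2.480000e-01  2.300000e-03  1.450000e-02
 -1.030000e-02  3.700000e-03  1.811514e+02  7.032150e+01]
[ 5.304480e+02  2.908224e+02  2.564000e-01 -6.500000e-03  7.500000e-03
 -2.060000e-02 -4.700000e-03  1.811214e+02  7.029470e+01]
[ 5.304454e+02  2.908227e+02  2.569000e-01 -7.000000e-03  7.000000e-03
 -2.110000e-02 -5.000000e-03  1.811165e+02  7.029310e+01]
(np.float64(530.4453983901574), np.float64(290.8227053527485), np.float64(0.2568775118925343))
[ 5.257033e+02  8.430010e+01  3.120000e-01  8.700000e-03  9.400000e-03
  1.080000e-02 -1.960000e-02  1.821085e+02  7.030240e+01]
[ 5.257115e+02  8.431190e+01  3.210000e-01 -3.000000e-04  5.000000e-04
  3.500000e-03 -2.930000e-02  1.820859e+02  7.024780e+01]
[ 5.257143e+02  8.431130e+01  3.212000e-01 -4.000000e-04  4.000000e-04
  3.700000e-03 -2.930000e-02  1.820874e+02  7.025490e+01]
(np.float64(525.7142899155659), np.float64(84.31131188012033), np.float64(0.3211853009881779))
```

Run:
```python
from g2 import *
from scipy.signal import find_peaks
c=load("top0")
for nm,(x,y,a) in (("c",(530.9,291.2,.2569)),("f",(526.4,83,.3212))):
    im=rect(c,x,y,a,42,110,60,.5).astype(float)
    X=np.arange(-110,110.1,.5);Y=np.arange(-60,60.1,.5)
    b=im[...,2]/im[...,0]*100 # grayness
    for lo,hi in((-32,-24),(-24,-14),(14,24),(24,32)):
        pr=b[(Y>=lo)&(Y<=hi)].mean(0);k=find_peaks(cv2.GaussianBlur(pr[None],(0,0),2)[0],prominence=5)[0]
        print(nm,lo,X[k], X[k].mean().round(2))
    # lateral extent of tips over tooth columns
    col=b[:,(abs(abs(X)-53)<14)].mean(1)if nm=="c" else b[:,(abs(abs(X)-54)<20)].mean(1)
    h=(col.min()+col.max())/2;q=Y[col>h];print("lat",q.min(),q.max())
```

```text
c -32 [-65.5 -43.   38.5  60. ] -2.5
c -24 [-65.5 -43.   37.5  59.5] -2.88
c 14 [-64.5 -42.5  39.5  61.5] -1.5
c 24 [-63.5 -42.   39.5  61.5] -1.12
lat -36.0 27.5
f -32 [-73.5 -61.5 -49.5 -38.   34.   59. ] -21.58
f -24 [-73.  -61.5 -49.5 -38.   34.   45.5] -23.75
f 14 [-73.5 -61.5 -49.5 -38.   33.   69. ] -20.08
f 24 [-73.5 -61.5 -49.5 -37.5  33.5  46.5  58.   69.5] -1.81
lat -31.5 30.0
```

Run:
```python
from g2 import *
c=load("top0");ims=[]
for nm,(x,y,a) in (("c",(497.8,-128.7,.4444)),("f",(575.8,-324.5,-.1558))):
    im=rect(c,x,y,a,36,100,45,.5);ims.append(cv2.resize(im[::-1],(800,360)))
    r=255-im[...,2].astype(float)
    X=np.arange(-100,100.1,.5);Y=np.arange(-45,45.1,.5)
    for lo,hi in((-16,-8),(-8,8),(8,16)):
        pr=r[(Y>=lo)&(Y<=hi)].mean(0)
        print(nm,"x",lo,edge(pr,X,-30,-5,-1),edge(pr,X,5,30,1),"ends",edge(pr,X,-100,-75,-1),edge(pr,X,75,100,1))
    for lo,hi in((-15,-5),(-5,5),(5,15)):
        pr=r[:,(X>=lo)&(X<=hi)].mean(1);print(nm,"y",lo,edge(pr,Y,-30,-5,-1),edge(pr,Y,5,30,1))
cv2.imwrite("pics/rs.png",cv2.resize(np.vstack(ims)[:,:,::-1],(660,594)))
```

```text
c x -16 -18.655405405405403 19.625 ends -79.45652173913044 79.8695652173913
c x -8 -28.357142857142854 27.36065573770492 ends -86.11746987951807 83.1436170212766
c x 8 -18.931506849315067 20.045774647887324 ends -79.48076923076923 89.21428571428571
c y -15 -16.987244897959183 19.471544715447155
c y -5 -16.740291262135926 19.56201550387597
c y 5 -16.82894736842105 19.298780487804876
f x -16 -20.373076923076923 18.860169491525426 ends -83.69444444444446 86.89999999999999
f x -8 -19.047872340425535 20.231343283582095 ends -87.8896103896104 83.19680851063829
f x 8 -20.051948051948052 18.896825396825395 ends -95.93750000000001 92.37500000000009
f y -15 -16.52941176470588 19.55128205128205
f y -5 -16.396464646464647 19.605263157894736
f y 5 -16.024691358024693 19.77016129032258
```

View pics/rs.png

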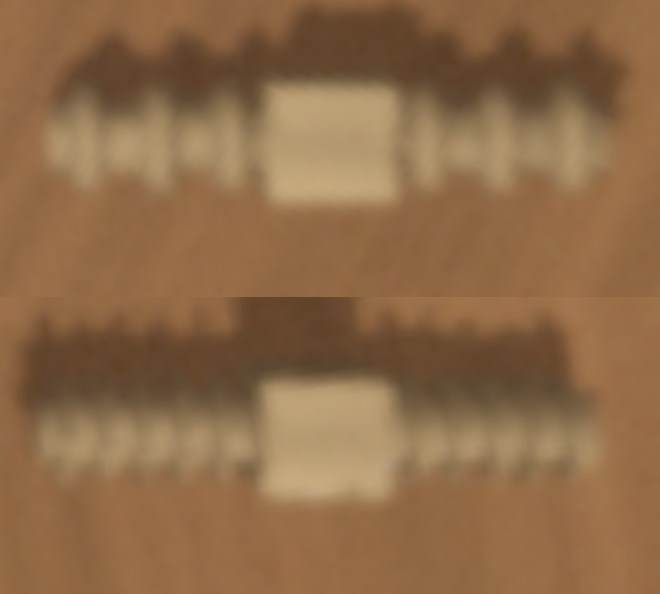

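```bash
cat > inc.py <<'E'
import numpy as np
def inc(cmd,tgt):
    # cmd,tgt: x,y,z,yaw (tool down). returns turn about tool z, shift tool xyz
    d=np.subtract(tgt,cmd);c,s=np.cos(cmd[3]),np.sin(cmd[3])
    return np.round([-d[3],c*d[0]+s*d[1],s*d[0]-c*d[1],-d[2]],4)
E
python3 - <<'E'
from inc import *; from h import *
c=load("top0")
print(inc((180.894,492.869,248.741,2.79),(497.7,-127.3,120,.444+np.pi)))
print(inc((180.894,492.869,248.741,2.79),(497.7,-127.3,240,.444+np.pi)))
print("bottle cap",ray(c,[74,191],200)," base-ish",ray(c,[110,206],20))
E
```

```text
[  -0.7956 -511.0077 -473.1245  128.741 ]
[  -0.7956 -511.0077 -473.1245    8.741 ]
bottle cap [[536.16998381 508.4392311  200.        ]]  base-ish [[531.49887436 496.46456772  20.        ]]
```

Run:
```python
import cv2
a=cv2.imread("pics/top0.png");cv2.imwrite("pics/bot.png",cv2.resize(a[170:230,50:130],(800,600)))
```

```text
(no output)
```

View pics/bot.png

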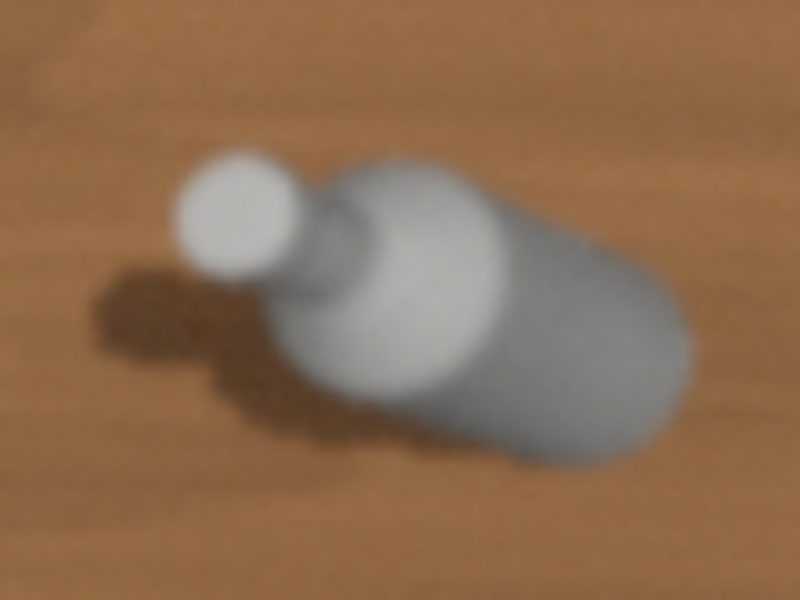

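>>> step_arm(
  increments="0 0 -0.2 -128 -118 8 1;0 0 -0.2 -128 -118 8 1;0 0 -0.2 -128 -118 8 1;0 0 -0.2 -128 -118 8 1;0 0 -0.4 -256 -237 30 1;0 0 -0.4 -256 -237 30 1;0 0 -0.4 -256 -237 30 1;0 0 -0.6 -384 -355 80 1;0 0 -0.6 -384 -355 80 1;0 0 -0.6 -384 -355 80 1;0 0 -0.6 -384 -355 80 1;0 0 -0.796 -511 -473 128.7 1;0 0 -0.796 -511 -473 128.7 1;0 0 -0.796 -511 -473 128.7 1;0 0 -0.796 -511 -473 128.7 1;0 0 -0.796 -511 -473 128.7 1;0 0 -0.796 -511 -473 128.7 1",
)

```text
time: 2.22
tool_pos: [497.4, -125.5, 120.5]
tcp_rot: [3.141, 0.0, -2.695]
contact_force: [0.7, 0.1, -0.0]
grip_width: 91.8
```

```bash
cat > look.py <<'E'
from plant import *
import cv2,pickle,sys
n=sys.argv[1]
o=get_obs();print(o["time"],o["tool_pos"].round(2),o["tcp_rot"].round(4),o["contact_force"].round(2),o["grip_width"])
for k in("top","side"):
    c=capture(k);pickle.dump(c,open(k+n+".pkl","wb"));cv2.imwrite(f"pics/{k}{n}.png",c["frame"][:,:,::-1])
o=get_obs();print(o["time"],o["tool_pos"].round(2),o["tcp_rot"].round(4),o["contact_force"].round(2))
E
python3 look.py 1
python3 - <<'E'
import cv2,numpy as np
a=cv2.imread("pics/top1.png")[170:270,260:400];b=cv2.imread("pics/side1.png")[190:290,240:380]
cv2.imwrite("pics/l1.png",np.hstack([cv2.resize(a,(400,286),interpolation=2),cv2.resize(b,(400,286),interpolation=2)]))
E
```

```text
2.225 [ 497.44 -125.47  120.49] [ 3.1414e+00  3.0000e-04 -2.6953e+00] [ 0.66  0.07 -0.04] 91.77772211938584
2.325 [ 497.59 -125.9   120.63] [-3.1412e+00  6.0000e-04 -2.6956e+00] [-0.12  0.43  0.23]
```

View pics/l1.png

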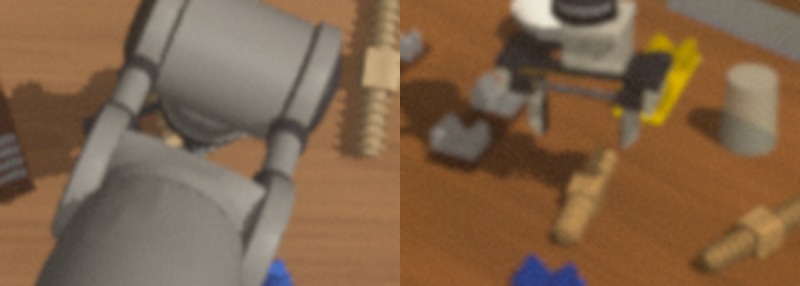

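The arm stands over the coarse screw and hides it from the top camera. The side view shows the jaws straddling it. I'll descend.

>>> step_arm(
  increments="0 0 0 0 0 30 1;0 0 0 0 0 60 1;0 0 0 0 0 60 1;0 0 0 0 0 80 1;0 0 0 0 0 90 1;0 0 0 0 0 94 1;0 0 0 0 0 94 1;0 0 0 0 0 94 1",
)

```text
time: 3.32
tool_pos: [498.0, -127.4, 26.6]
tcp_rot: [-3.141, 0.001, -2.697]
contact_force: [0.2, 0.6, 0.5]
grip_width: 91.4
```

```bash
python3 look.py 2
python3 - <<'E'
import cv2,numpy as np
b=cv2.imread("pics/side2.png")[190:290,240:380]
cv2.imwrite("pics/l2.png",cv2.resize(b,(800,572),interpolation=2))
E
```

```text
3.325 [ 497.96 -127.36   26.59] [-3.1409e+00  7.0000e-04 -2.6974e+00] [0.16 0.61 0.47] 91.4097155865532
3.425 [ 497.88 -127.35   26.48] [-3.1410e+00  6.0000e-04 -2.6974e+00] [-0.43  0.67  0.55]
```

View pics/l2.png

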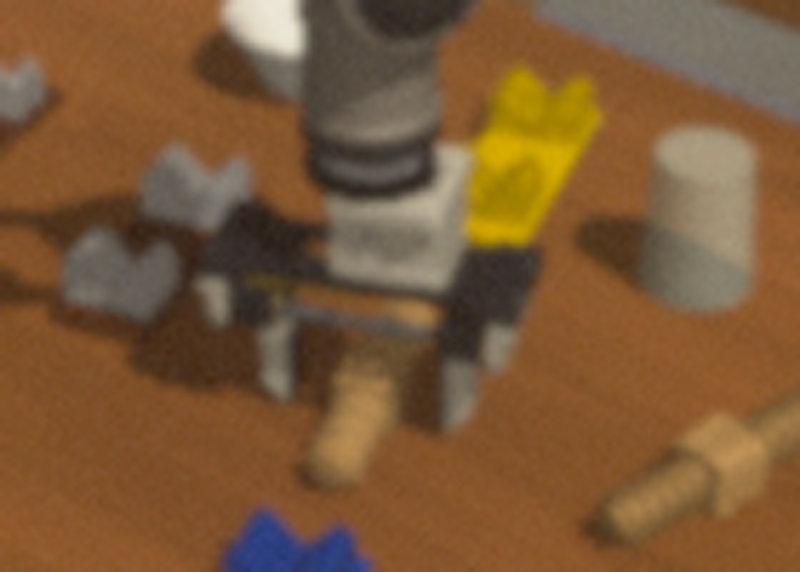

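>>> step_arm(
  increments="0 0 0 0 0 0 0.2;0 0 0 0 0 0 0;0 0 0 0 0 0 -0.1;0 0 0 0 0 0 -1;0 0 0 0 0 0 -1;0 0 0 0 0 0 -1;0 0 0 0 0 0 -1;0 0 0 0 0 0 -1",
)

```text
time: 4.42
tool_pos: [497.6, -127.2, 26.0]
tcp_rot: [3.142, 0.0, -2.697]
contact_force: [0.3, -0.4, -0.4]
grip_width: 35.5
```

Run:
```python
from inc import *
print(inc((497.7,-127.3,26,3.586),(530.9,291,140,.2569+np.pi)))
```

```text
[ 1.875000e-01 -2.098119e+02  3.633952e+02 -1.140000e+02]
```

>>> step_arm(
  increments="0 0 0 0 0 -5 -1;0 0 0 0 0 -15 -1;0 0 0 0 0 -30 -1;0 0 0 0 0 -50 -1;0 0 0 0 0 -70 -1;0 0 0 0 0 -90 -1;0 0 0 0 0 -105 -1;0 0 0 0 0 -114 -1;0 0 0 0 0 -114 -1;0 0 0 0 0 -114 -1",
)

```text
time: 5.68
tool_pos: [497.3, -127.1, 139.4]
tcp_rot: [3.141, -0.001, -2.697]
contact_force: [0.4, -0.1, -0.7]
grip_width: 35.8
```

>>> step_arm(
  increments="0 0 0.01 -8 14 0 -1;0 0 0.02 -22 38 0 -1;0 0 0.04 -42 73 0 -1;0 0 0.06 -63 109 0 -1;0 0 0.08 -84 145 0 -1;0 0 0.1 -105 182 0 -1;0 0 0.12 -126 218 0 -1;0 0 0.14 -147 254 0 -1;0 0 0.16 -168 291 0 -1;0 0 0.17 -189 327 0 -1;0 0 0.18 -202 350 0 -1;0 0 0.187 -209.8 363.4 0 -1;0 0 0.187 -209.8 363.4 0 -1;0 0 0.187 -209.8 363.4 0 -1;0 0 0.187 -209.8 363.4 0 -1;0 0 0.187 -209.8 363.4 0 -1",
)

```text
time: 7.68
tool_pos: [531.1, 290.3, 140.2]
tcp_rot: [3.142, 0.0, -2.885]
contact_force: [0.5, 0.1, -0.7]
grip_width: 35.9
```

```bash
python3 look.py 3
```

```text
7.675 [531.07 290.34 140.21] [ 3.1416e+00  2.0000e-04 -2.8853e+00] [ 0.47  0.1  -0.65] 35.9354461091963
7.775 [531.02 290.63 140.17] [ 3.1415e+00  2.0000e-04 -2.8850e+00] [ 0.28 -0.6  -0.62]
```

View pics/side3.png

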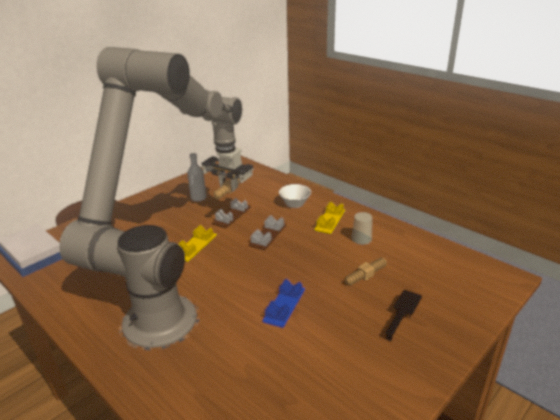

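View pics/top3.png

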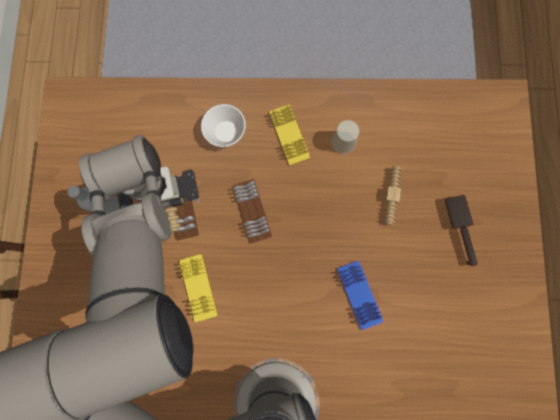

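The side view shows the coarse screw held level above the left dark gauge (screw about (222,190), gauge (231,212)). I'll lower to 12 mm above the seat and look again.

>>> step_arm(
  increments="0 0 0 0 0 20 -1;0 0 0 0 0 40 -1;0 0 0 0 0 60 -1;0 0 0 0 0 74 -1;0 0 0 0 0 82 -1;0 0 0 0 0 82 -1;0 0 0 0 0 82 -1;0 0 0 0 0 82 -1",
)

```text
time: 8.78
tool_pos: [531.3, 291.2, 58.8]
tcp_rot: [3.141, 0.001, -2.884]
contact_force: [0.1, 0.0, -0.7]
grip_width: 35.8
```

```bash
python3 look.py 4
python3 - <<'E'
import cv2,numpy as np
b=cv2.imread("pics/side4.png")[165:235,190:280];a=cv2.imread("pics/top4.png")[165:250,150:220]
cv2.imwrite("pics/l4.png",np.hstack([cv2.resize(b,(500,389),interpolation=2),cv2.resize(a,(300,389),interpolation=2)]))
E
```

```text
8.775 [531.25 291.19  58.75] [ 3.1414e+00  1.3000e-03 -2.8844e+00] [ 0.07  0.03 -0.74] 35.80862172835938
8.875 [531.12 291.16  58.54] [ 3.1414e+00  9.0000e-04 -2.8844e+00] [ 0.25 -0.51 -0.91]
```

View pics/l4.png

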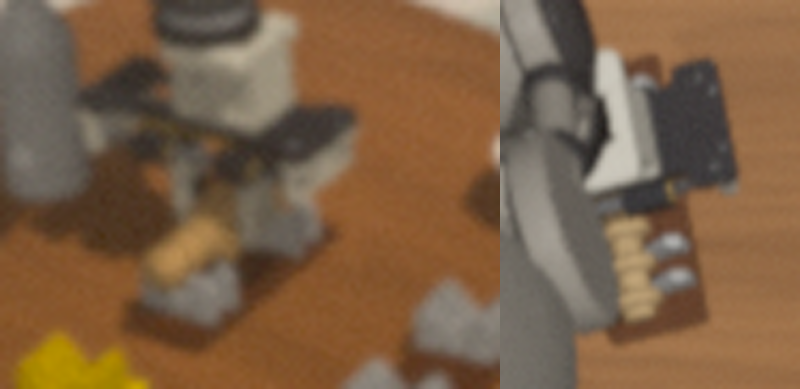

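Run:
```python
from g2 import *
c=load("top4");X=np.arange(-110,110.1,.5)
o=[]
for z in(51,44):
    im=rect(c,530.9,291.2,.2569,z,110,60,.5);o.append(cv2.resize(im[::-1],(800,436))[:,:400])
o=np.hstack(o)[:,:,::-1].copy()
for i,xs in((0,(-86,-74,-52,-30)),(1,(-63,-41,-90))):
    for x in xs: cv2.line(o,(int(400*i+(x+110)/220*800),0),(int(400*i+(x+110)/220*800),60),(0,255,0),1)
cv2.imwrite("pics/l4r.png",o)
```

```text
(no output)
```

View pics/l4r.png

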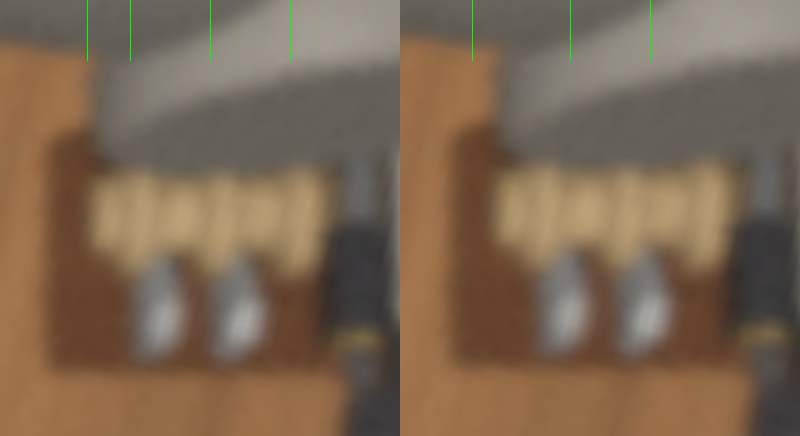

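Accounting for ridge height, the screw's ridges and end sit where they should between the teeth, within about 1 mm. Continuing down slowly.

>>> step_arm(
  increments="0 0 0 0 0 3 -1;0 0 0 0 0 5 -1;0 0 0 0 0 7 -1;0 0 0 0 0 9 -1;0 0 0 0 0 10 -1;0 0 0 0 0 10.5 -1;0 0 0 0 0 11 -1;0 0 0 0 0 11 -1;0 0 0 0 0 11 -1",
)

```text
time: 10.0
tool_pos: [531.1, 290.9, 47.5]
tcp_rot: [-3.141, 0.001, -2.885]
contact_force: [-1.8, -2.8, 6.8]
grip_width: 36.2
```

>>> step_arm(
  increments="0 0 0 0 0 -1.5 -1;0 0 0 1 -1 -1.5 -1;0 0 0 1 -1 -1.5 -1;0 0 0 1 -1 -0.5 -1;0 0 0 1 -1 0 -1;0 0 0 1 -1 0 -1;0 0 0 1 -1 0 -1",
)

```text
time: 10.88
tool_pos: [530.2, 289.8, 47.1]
tcp_rot: [3.142, 0.0, -2.884]
contact_force: [0.6, 0.6, 0.7]
grip_width: 35.8
```

>>> step_arm(
  increments="0 0 0 0 0 0.5 -1;0 0 0 0 0 0.5 -1;0 0 0 0 0 0.5 -1",
)

```text
time: 11.25
tool_pos: [530.3, 289.8, 46.8]
tcp_rot: [-3.142, 0.0, -2.884]
contact_force: [-0.8, -2.2, 2.2]
grip_width: 35.4
```

>>> step_arm(
  increments="0 0 0 0.4 -0.7 -0.3 -1;0 0 0 0.4 -0.7 0 -1;0 0 0 0.4 -0.7 0.4 -1;0 0 0 0.4 -0.7 0.4 -1;0 0 0 0.4 -0.7 0.4 -1",
)

```text
time: 11.88
tool_pos: [529.9, 289.0, 46.2]
tcp_rot: [3.142, -0.0, -2.884]
contact_force: [-1.0, -1.8, 2.2]
grip_width: 36.0
```

Height is down to 46.2 mm (seat is about 46) with low force, so I'll open the jaws and check.

>>> step_arm(
  increments="0 0 0 0 0 0 -0.1;0 0 0 0 0 0 -0.1;0 0 0 0 0 0 0.1;0 0 0 0 0 0 0.3;0 0 0 0 0 0 0.3;0 0 0 0 0 0 0.3",
)

```text
time: 12.62
tool_pos: [530.0, 289.1, 46.1]
tcp_rot: [3.142, 0.0, -2.884]
contact_force: [0.0, 0.3, 0.2]
grip_width: 59.6
```

```bash
python3 look.py 5
python3 - <<'E'
from g2 import *
b=cv2.imread("pics/side5.png")[165:235,190:280]
im=rect(load("top5"),530.9,291.2,.2569,38,110,60,.5)
cv2.imwrite("pics/l5.png",np.hstack([cv2.resize(b,(400,311),interpolation=2),cv2.resize(im[::-1,:,::-1],(800,436))[:311+60,:400][60:]]))
E
```

```text
12.625 [529.98 289.07  46.14] [ 3.1415e+00  1.0000e-04 -2.8844e+00] [0.02 0.29 0.23] 59.580227152983625
12.725 [529.99 289.06  46.16] [ 3.1415e+00  1.0000e-04 -2.8843e+00] [ 0.01  0.69 -0.61]
```

View pics/l5.png

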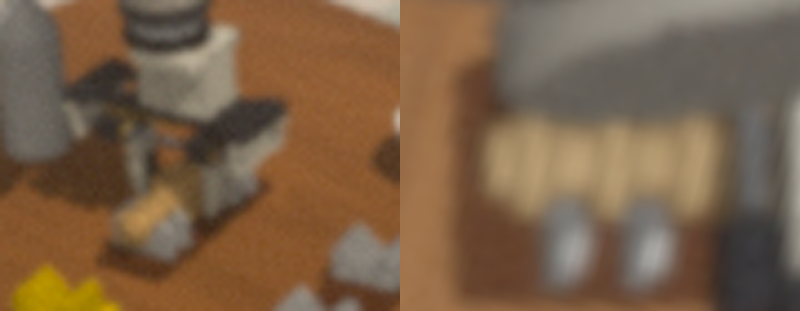

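Run:
```python
from inc import *
print(inc((530,289.1,46.1,3.399),(575.6,-322.8,120,2.99)))
```

```text
[ 4.090000e-01  1.116763e+02 -6.033485e+02 -7.390000e+01]
```

>>> step_arm(
  increments="0 0 0 0 0 -5 0.3;0 0 0 0 0 -15 0.4;0 0 0 0 0 -35 0.6;0 0 0 0 0 -60 1;0 0 0 0 0 -90 1;0 0 0 0 0 -110 1;0 0 0 0 0 -110 1",
)

```text
time: 13.6
tool_pos: [530.9, 289.5, 158.5]
tcp_rot: [3.141, 0.005, -2.884]
contact_force: [-0.4, 0.2, -0.9]
grip_width: 91.9
```

>>> step_arm(
  increments="0 0 0.1 28 -150 0 1;0 0 0.1 28 -150 0 1;0 0 0.1 28 -150 0 1;0 0 0.2 56 -300 0 1;0 0 0.2 56 -300 0 1;0 0 0.2 56 -300 0 1;0 0 0.3 84 -450 0 1;0 0 0.3 84 -450 0 1;0 0 0.3 84 -450 0 1;0 0 0.409 111.7 -603.4 20 1;0 0 0.409 111.7 -603.4 36 1;0 0 0.409 111.7 -603.4 36 1;0 0 0.409 111.7 -603.4 36 1;0 0 0.409 111.7 -603.4 36 1;0 0 0.409 111.7 -603.4 36 1",
)

```text
time: 15.48
tool_pos: [575.7, -321.6, 120.4]
tcp_rot: [3.141, 0.0, 2.991]
contact_force: [0.2, 1.1, 0.0]
grip_width: 91.6
```

```bash
python3 look.py 6
python3 - <<'E'
from g2 import *
c=load("top6");o=[]
for z in(38,10):
    im=rect(c,530.9,291.2,.2569,z,110,60,.5);o.append(cv2.resize(im[::-1],(640,290)))
cv2.imwrite("pics/l6.png",np.vstack(o)[:,:,::-1])
b=cv2.imread("pics/side6.png")[160:300,200:420];cv2.imwrite("pics/l6s.png",cv2.resize(b,(800,510),interpolation=2))
E
```

```text
15.475 [ 575.71 -321.56  120.44] [3.1413e+00 2.0000e-04 2.9913e+00] [0.2  1.13 0.  ] 91.59305695781585
15.575 [ 575.81 -321.8   120.66] [-3.1415e+00  6.0000e-04  2.9913e+00] [0.58 0.26 0.66]
```

View pics/l6.png

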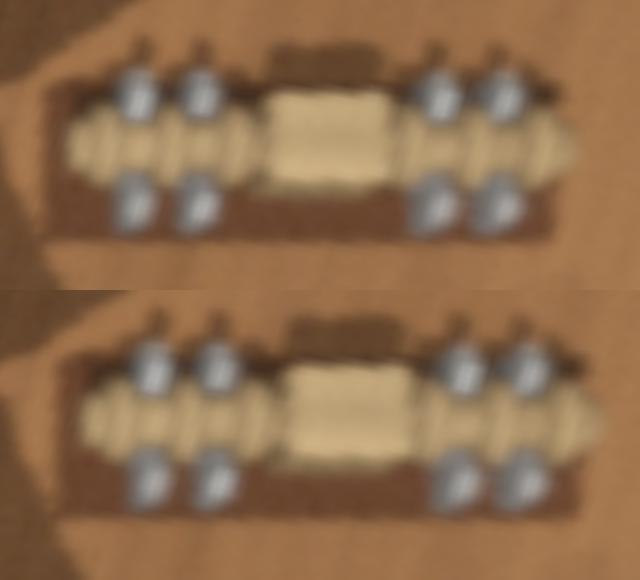

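View pics/l6s.png

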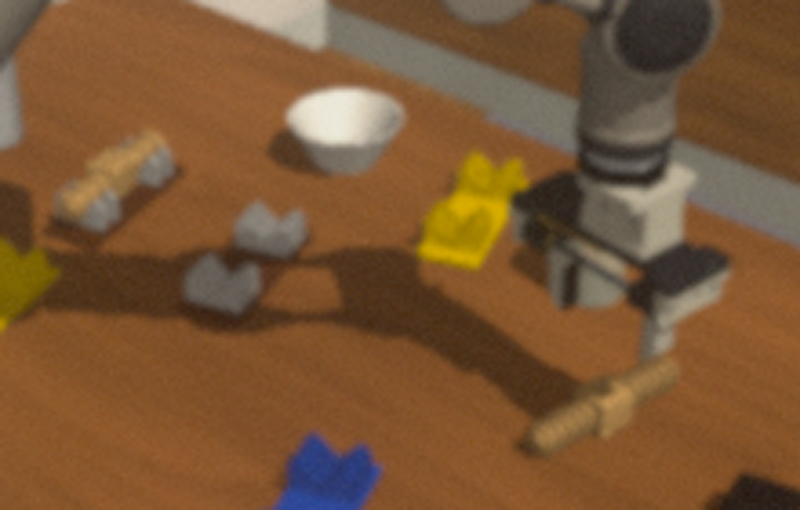

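The coarse screw is seated, with teeth in every gap and the grip centred. Next, grasp the fine screw.

>>> step_arm(
  increments="0 0 0 0 0 30 1;0 0 0 0 0 60 1;0 0 0 0 0 60 1;0 0 0 0 0 80 1;0 0 0 0 0 90 1;0 0 0 0 0 94 1;0 0 0 0 0 94 1;0 0 0 0 0 94 1;0 0 0 0 0 94 0.2;0 0 0 0 0 94 0;0 0 0 0 0 94 -0.1;0 0 0 0 0 94 -1;0 0 0 0 0 94 -1;0 0 0 0 0 94 -1;0 0 0 0 0 94 -1;0 0 0 0 0 94 -1",
)

```text
time: 17.58
tool_pos: [575.4, -322.9, 26.1]
tcp_rot: [3.142, 0.0, 2.99]
contact_force: [0.3, -0.2, -0.5]
grip_width: 35.4
```

Run:
```python
from inc import *
print(inc((575.6,-322.8,26,2.99),(526.3,82.6,140,.3212+np.pi)))
```

```text
[  -0.4728  109.9552  393.3059 -114.    ]
```

>>> step_arm(
  increments="0 0 0 0 0 -5 -1;0 0 0 0 0 -15 -1;0 0 0 0 0 -30 -1;0 0 0 0 0 -50 -1;0 0 0 0 0 -70 -1;0 0 0 0 0 -90 -1;0 0 0 0 0 -105 -1;0 0 0 0 0 -114 -1;0 0 0 0 0 -114 -1;0 0 0 0 0 -114 -1",
)

```text
time: 18.82
tool_pos: [575.1, -322.7, 139.3]
tcp_rot: [3.141, -0.001, 2.99]
contact_force: [0.2, -0.3, -0.4]
grip_width: 36.0
```

>>> step_arm(
  increments="0 0 -0.02 4 14 0 -1;0 0 -0.05 11 39 0 -1;0 0 -0.09 22 79 0 -1;0 0 -0.14 33 118 0 -1;0 0 -0.19 44 157 0 -1;0 0 -0.24 55 197 0 -1;0 0 -0.28 66 236 0 -1;0 0 -0.33 77 275 0 -1;0 0 -0.38 88 315 0 -1;0 0 -0.42 99 354 0 -1;0 0 -0.45 106 379 0 -1;0 0 -0.473 110 393.3 0 -1;0 0 -0.473 110 393.3 0 -1;0 0 -0.473 110 393.3 0 -1;0 0 -0.473 110 393.3 0 -1;0 0 -0.473 110 393.3 0 -1",
)

```text
time: 20.82
tool_pos: [526.3, 81.8, 140.1]
tcp_rot: [3.142, -0.0, -2.822]
contact_force: [0.1, -0.0, -0.3]
grip_width: 35.9
```

>>> step_arm(
  increments="0 0 0 0 0 20 -1;0 0 0 0 0 40 -1;0 0 0 0 0 60 -1;0 0 0 0 0 74 -1;0 0 0 0 0 80 -1;0 0 0 0 0 80 -1;0 0 0 0 0 80 -1;0 0 0 0 0 80 -1;0 0 0 0 0 80 -1",
)

```text
time: 21.95
tool_pos: [526.3, 82.5, 60.5]
tcp_rot: [-3.141, 0.001, -2.82]
contact_force: [-0.4, -0.7, -0.9]
grip_width: 35.9
```

```bash
python3 look.py 7
python3 - <<'E'
from g2 import *
b=cv2.imread("pics/side7.png")[175:265,220:320];a=cv2.imread("pics/top7.png")[165:250,215:295]
cv2.imwrite("pics/l7.png",np.hstack([cv2.resize(b,(440,396),interpolation=2),cv2.resize(a,(360,396),interpolation=2)]))
c=load("top7");o=[]
for z in(51,10):
    im=rect(c,526.3,82.6,.3212,z,110,60,.5);o.append(cv2.resize(im[::-1],(546,298)))
cv2.imwrite("pics/l7r.png",np.vstack(o)[:,:,::-1])
E
```

```text
21.95 [526.33  82.53  60.47] [-3.1414e+00  7.0000e-04 -2.8203e+00] [-0.45 -0.69 -0.94] 35.908571757226525
22.05 [526.26  82.56  60.32] [-3.1416e+00  4.0000e-04 -2.8203e+00] [ 0.36  0.39 -0.76]
```

View pics/l7.png

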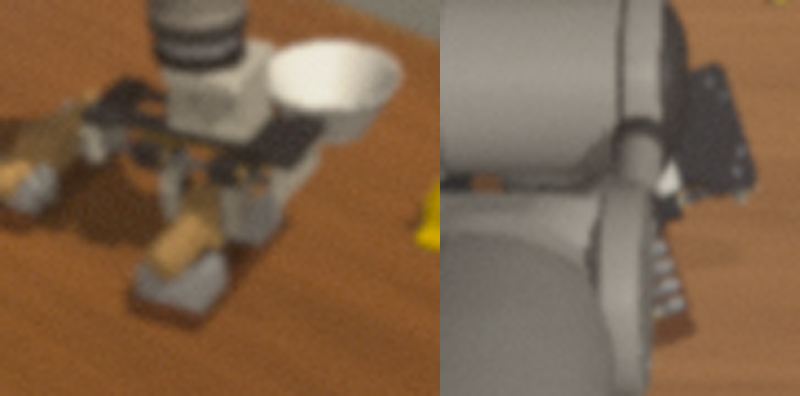

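View pics/l7r.png

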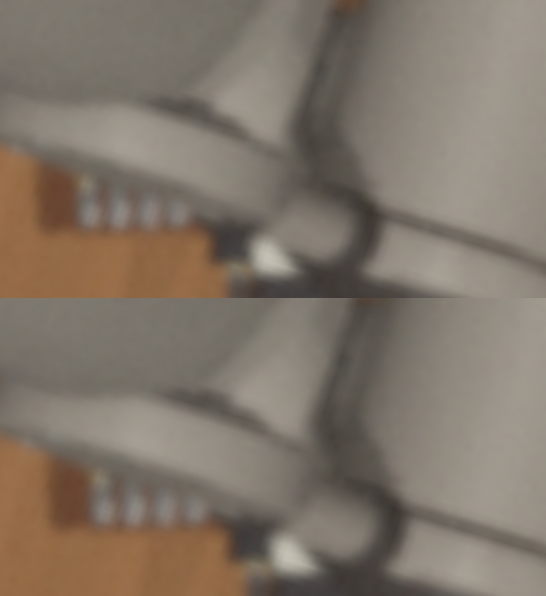

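The arm hides the fine gauge from the top camera, so I'll rely on force. The side view shows the screw over the teeth. Lowering gently.

>>> step_arm(
  increments="0 0 0 0 0 2 -1;0 0 0 0 0 4 -1;0 0 0 0 0 6 -1;0 0 0 0 0 7 -1;0 0 0 0 0 8 -1;0 0 0 0 0 8.5 -1;0 0 0 0 0 8.5 -1;0 0 0 0 0 8.5 -1",
)

```text
time: 23.05
tool_pos: [526.2, 82.5, 51.7]
tcp_rot: [3.142, 0.0, -2.82]
contact_force: [-0.5, 0.6, -1.6]
grip_width: 35.4
```

>>> step_arm(
  increments="0 0 0 0 0 1 -1;0 0 0 0 0 2 -1;0 0 0 0 0 2.5 -1;0 0 0 0 0 3 -1;0 0 0 0 0 3 -1;0 0 0 0 0 3 -1",
)

```text
time: 23.8
tool_pos: [526.2, 82.5, 48.6]
tcp_rot: [3.142, 0.0, -2.82]
contact_force: [-0.5, -0.5, -0.7]
grip_width: 35.5
```

>>> step_arm(
  increments="0 0 0 0 0 0.5 -1;0 0 0 0 0 1 -1;0 0 0 0 0 1.5 -1;0 0 0 0 0 1.5 -1;0 0 0 0 0 1.5 -1",
)

```text
time: 24.42
tool_pos: [526.3, 82.4, 47.3]
tcp_rot: [-3.141, 0.0, -2.82]
contact_force: [-0.4, -1.2, 3.6]
grip_width: 36.1
```

>>> step_arm(
  increments="0 0 0 0 0 -0.7 -1;0 0 0 0.4 -0.8 -0.7 -1;0 0 0 0.4 -0.8 0 -1;0 0 0 0.4 -0.8 0.4 -1;0 0 0 0.4 -0.8 0.4 -1;0 0 0 0.4 -0.8 0.4 -1",
)

```text
time: 25.18
tool_pos: [526.0, 81.6, 46.7]
tcp_rot: [3.142, -0.0, -2.82]
contact_force: [-0.2, -1.3, 0.4]
grip_width: 36.0
```

>>> step_arm(
  increments="0 0 0 0.2 -0.4 0.2 -1;0 0 0 0.2 -0.4 0.5 -1;0 0 0 0.2 -0.4 0.6 -1;0 0 0 0.2 -0.4 0.6 -1;0 0 0 0.2 -0.4 0.6 -1",
)

```text
time: 25.8
tool_pos: [526.1, 81.1, 46.2]
tcp_rot: [-3.141, 0.0, -2.82]
contact_force: [0.3, -0.3, 3.9]
grip_width: 35.5
```

Fully down at 46.2 mm with about 4 N, nearly all vertical. Opening the jaws and rising.

>>> step_arm(
  increments="0 0 0 0 0 0 -0.1;0 0 0 0 0 0 -0.1;0 0 0 0 0 0 0.1;0 0 0 0 0 0 0.3;0 0 0 0 0 0 0.3;0 0 0 0 0 0 0.3;0 0 0 0 0 -5 0.3;0 0 0 0 0 -15 0.4;0 0 0 0 0 -35 0.6;0 0 0 0 0 -60 1;0 0 0 0 0 -90 1;0 0 0 0 0 -120 1;0 0 0 0 0 -150 1;0 0 0 0 0 -150 1;0 0 0 0 0 -150 1",
)

```text
time: 27.68
tool_pos: [525.5, 81.2, 195.8]
tcp_rot: [3.141, -0.0, -2.82]
contact_force: [-0.7, 0.2, -1.2]
grip_width: 91.9
```

>>> step_arm(
  increments="0 0 0 0 -40 0 1;0 0 0 30 -90 0 1;0 0 0 60 -140 0 1;0 0 0 80 -190 0 1;0 0 0 100 -240 0 1;0 0 0 100 -290 0 1;0 0 0 100 -320 0 1;0 0 0 100 -330 0 1;0 0 0 100 -330 0 1;0 0 0 100 -330 0 1",
)

```text
time: 28.92
tool_pos: [535.0, -262.1, 195.8]
tcp_rot: [3.14, -0.0, -2.819]
contact_force: [-0.1, 0.4, 0.2]
grip_width: 91.4
```

```bash
python3 look.py 8
python3 - <<'E'
from g2 import *
c=load("top8");o=[]
for x,y,a in((529.9,289,.2569),(526.1,81.1,.3212)):
    im=rect(c,x,y,a,38,110,60,.5);o.append(cv2.resize(im[::-1],(546,298)))
cv2.imwrite("pics/l8r.png",np.vstack(o)[:,:,::-1])
b=cv2.imread("pics/side8.png")[160:260,190:330];cv2.imwrite("pics/l8s.png",cv2.resize(b,(800,572),interpolation=2))
E
```

```text
28.925 [ 535.   -262.08  195.85] [ 3.1404e+00 -5.0000e-04 -2.8192e+00] [-0.14  0.44  0.24] 91.36588158806279
29.025 [ 535.22 -262.25  196.25] [ 3.1412  0.     -2.819 ] [0.44 0.57 0.08]
```

View pics/l8r.png

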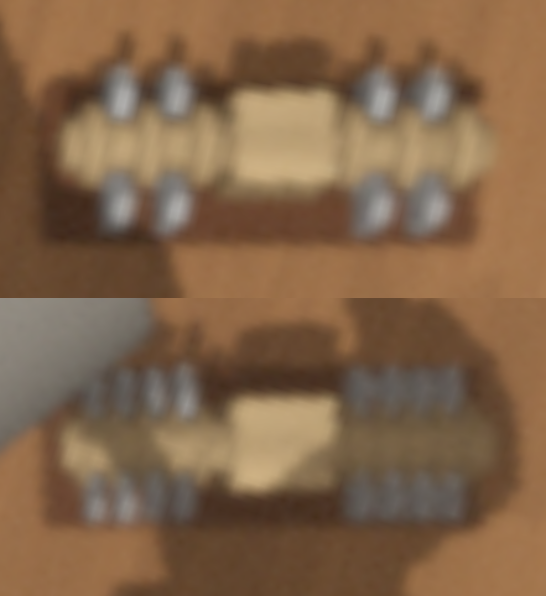

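View pics/l8s.png

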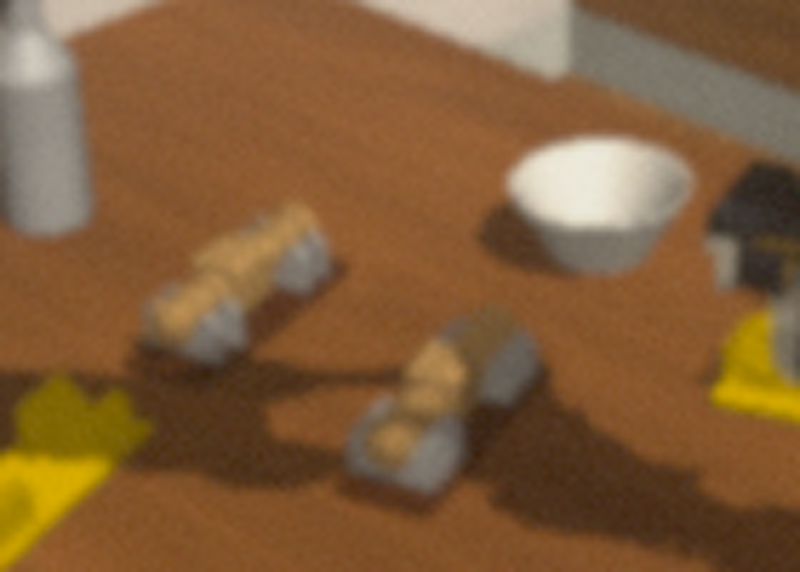

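View pics/top8.png

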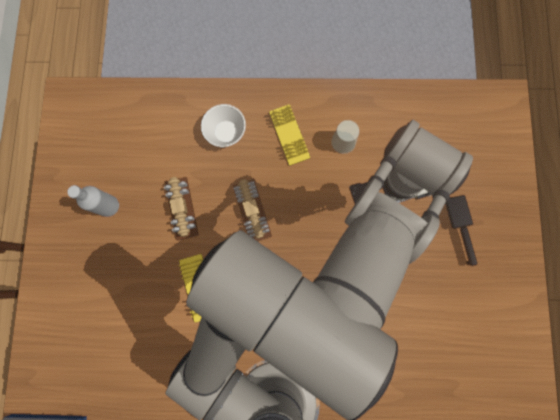

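```bash
python3 -c "
from plant import *
print(close_job());print(get_obs()['time'])"
```

```text
the job is handed in; nothing more can be done
None
the job is handed in; nothing more can be done
```

Both screws are in their matching dark gauges, and I handed the job in at about 29 s of the 64 s. The coarse screw is in the left gauge and the fine screw in the right one. I lowered each in by feel and nudged it sideways by 1–2 mm to relieve contact. The highest force I read was about 7 N on the coarse screw and 4 N on the fine one.

- **Height:** at release the tool stood at 46.2 mm for both, against about 46 mm expected when fully seated, so neither is riding 8 mm high.
- **Fit and centring:** the last pictures show the teeth in the coarse thread's gaps. Both grips are centred to within about 1 mm of where I released them. The coarse screw is also centred to about 1 mm on its base.
- **Bystanders:** bowl, tumbler, hairbrush and bottle look unmoved.
- **Weaker checks:** the arm hid the fine gauge from the top camera during lowering, so I relied on force and height there. In the last top picture its shadow covers about half of the fine gauge, so the individual fine ridges could not be told apart. My image estimates of the gauge centres were about 2 mm off across the gauge for both, and I corrected them by feel.

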